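# Find and press the hidden catch of a drawer chest

## Task

The drawer of the small wooden chest on the worktop is held shut by a catch hidden under one of the six identical tiles in its top: feel across the tiles with a fingertip for the one that gives, and press it fully in, so that the drawer springs open. Open it by that catch only, without touching the drawer, and do not grasp, lift or shift the mug, tin, salt shaker or spice jar standing beside the chest.

Things in the scene. Friction and masses are not known exactly. Their poses are not given: they have to be found in the camera images.
- chest: Fixed dark wooden chest, 150 (x) x 200 (y) x 80 (z) mm; origin at the centre of its underside on the worktop, z up, its drawer front faces -x. Its top is a frame round six identical square tiles of lighter brown wood; five are rigid, one (a different one each time, alike to the eye) is the catch.
- panel (a point): Centre of the tiled panel, on the tiles' upper faces, 78 mm above the chest's underside and 2 mm below the frame; axes as the chest's. Two rows of three tiles, each 50 x 50 mm with 2 mm dark gaps; tile centres at x = -26 or +26 mm and y = -52, 0 or +52 mm from here.
- catch (a joint): Sinking of the catch tile in m: 0 = level with the other tiles, 0.006 = fully in. It gives at a push of about 4 N all the way (no spring), straight down to a firm stop, and stays down when let go.
- drawer (a joint): Opening of the chest's drawer in m, along the chest's -x: 0 = shut, 0.030 = sprung open. It moves out 5 mm for each mm the catch sinks.
- drawer_front (a point): Centre of the outer face of the drawer's pale wooden front, which is 182 mm wide and 42 mm high, with three small brass studs; at chest x = -75 mm, z = 33 mm when shut.
- mug: Loose white mug with dark waves, 98 mm high, 79 mm across, 115 mm with its handle (to its -y); origin under the middle of mug and handle. Bystander, right of the chest (seen from the robot).
- salt: Loose glass salt shaker with grey top, 44 mm across, 90 mm high; origin at the centre of its underside. Bystander, right of the chest.
- tin: Loose small food tin with fruit on its label, 75 mm across, 58 mm high; origin at the centre of its underside. Bystander, left of the chest.
- spice: Loose spice jar with yellow cap, 42 mm across, 96 mm high; origin at the centre of its underside. Bystander, left of the chest.
There are look-alikes about, which are no part of the job. Several things look just like the chest: the one meant starts farthest from the robot's base.

How it is judged:
On the way:
1. the catch tile is pressed fully in (value of joint catch above 0.005 m), for 0.1 s.
At the end, for the whole second after the job is handed in: The catch tile is in by at least 4.8 of its 6 mm, the drawer stands open by at least 23 mm and is at rest, and the mug, tin, salt shaker and spice jar are within 20 mm of where they stood (value of joint catch above 0.0048 m and value of joint drawer above 0.023 m and velocity of joint drawer below 0.01 m/s and distance of each of mug, salt, tin, spice from where it was at the start of the episode below 0.02 m); the robot touches nothing.
It fails at once if the robot touches the drawer (contact force between any of the fingers, the arm and drawer above 0.3 N).
It fails at once if the mug is lifted or shifted by more than 20 mm (distance of mug from where it was at the start of the episode above 0.02 m).
It fails at once if the salt shaker is lifted or shifted by more than 20 mm (distance of salt from where it was at the start of the episode above 0.02 m).
It fails at once if the tin is lifted or shifted by more than 20 mm (distance of tin from where it was at the start of the episode above 0.02 m).
It fails at once if the spice jar is lifted or shifted by more than 20 mm (distance of spice from where it was at the start of the episode above 0.02 m).
It also fails if it takes over 45 s, if anything falls off the work surface, if the arm or the gripper's body presses on something with over 40 N, if the wrist force passes 120 N, or if a joint passes its speed limit or range.

## Robot

A 6-joint arm with a two-finger parallel gripper is mounted at the origin on a cart in front of the work surface, level with it; the furniture and walls round the work are solid. World frame = base frame: x ahead of the robot, y to its left, z up, the work surface at z = 0. Lengths are in m, angles in rad, forces in N, time in s.
With the tool pointing down it reaches from about 0.35 to 0.85 m from the base axis. Payload 8.1 kg.
Tool frame: the origin (TCP) lies midway between the tips of the shut fingers; the grasp point (between the pads) lies hold_point_z behind it (hold_point_z is the distance from the TCP to the grasp point, in m); z points along the fingers, y is the line along which they close (so a half turn about z gives the same grasp; the last joint's range is limited). The gripper opens to 85 mm and grips with 20 to 120 N. Pads are 22 mm wide; open, the fingers measure 114 mm over their backs; the gripper's body (76 mm by 85 mm) begins 54 mm behind the grasp point. The pads swing forward as they close: fully open they stand 13 mm farther back than shut.
Start: joints at [1.14, 0.13, 1.488, -0, 1.523, -0.085], TCP at [0.203, 0.564, 0.231] pointing down, gripper open.
Joint ranges: [-2.96, 2.96], [-0.89, 2.26], [0.02, 2.5], [-1.34, 4.48], [0, 2.73], [-2.66, 2.66]. Speed limits (rad/s): [2.39, 2.39, 2.79, 3.14, 3.14, 3.14].

## Interface

Orientations are given as [roll, pitch, yaw] about the fixed x, y, z axes, in that order (R = Rz(yaw) Ry(pitch) Rx(roll)).
In Python, from plant import read_state, get_image, camera_model, hand_in, outline_of, tip_of, hold_point_z gives the robot as it stands.
- The arm moves only by the tool play_rows, never from a script. Its argument "deltas" is a list of rows, each an object with "rotation": the turn, a rotation vector about the world's x, y, z scaled (see below), a list of three; "travel": the shift along the world's x, y, z scaled (see below), a list of three; "hand": the closure, from 0 (fully open) to 1 (shut). In form: [{"rotation": [ax, ay, az], "travel": [x, y, z], "hand": hand}, ...]. A call has 1 to 5 rows; each row is the pose to reach, as a shift and turn from the pose commanded when the call began; what a row does not reach only later rows make up. The controller multiplies each number of a shift by 100 mm and each number of a turn by 0.5 rad. A row lasts 1/10 s, in which the tool goes at most 50 mm and 8.59 degrees, less where a joint would pass 70% of its speed; a pose out of reach is approached as far as the arm can. A call with a number of a shift or a turn outside -1 to 1 is refused whole. A call with a gripper value outside its range is refused whole. The fingers move at their own pace and stop on an object; "grip_force" is the grip in N (left out, the last holds). Time passes only in rows, so rows that repeat a pose let the fingers close. It gives the time, the measured TCP pose, the force, the opening and the grip force at its end, in the units of the state.
- read_state(): the state, without advancing time (a new reading comes with each control period).
- get_image(name): name is "scene" or "top"; returns the picture (480x640x3 uint8, blue, green, red); there is no depth.
- camera_model(name): a dict with "fx", "fy", "cx", "cy" (pixels), "extrinsics" (4x4, takes a point from world to camera coordinates). Camera axes: x right, y up, looking along -z (the intrinsics and any distortion apply to the point x, -y, -z); pixel columns grow to the right and rows downward; lengths in m; the calibration is good to about 2 mm. A picture is of the moment at which its call begins. camera_model takes no time and is no camera call.
- hand_in(): hands the job in; it is judged then, once.
Trained networks look in the newest picture that a camera, given by its name, has taken for a name from the list of things; names that differ only in an ending like _2 or _b are one class to them, and where a whole thing is asked for, a point or a joint stands for the part that bears it (a point fixed in the world has none). Each returns a list of dicts, best first, with "p" (0 to 1); they miss things now and then, are a little off and sometimes report something else, mostly with a low value. They report only what shows in the picture. A call takes as long as a camera call. They do not tell look-alikes from the thing itself.
- outline_of(camera, target): "mask" (480x640 bool, what is visible of it) and "position" ([row, column] as shares, 0 to 1, of the picture: columns of its width, rows of its height, amid what is visible of it).
- tip_of(camera, target): "position" ([row, column] as shares, 0 to 1, of the picture: columns of its width, rows of its height: a listed point, or the origin of a listed thing).
The state is a dict: "time": time; "joint_positions": joint angles; "dq": joint speeds; "joint_efforts": joint torques, N m; "ee_pos": TCP position; "tool_rot": TCP orientation; "ft_force": force on the tool from outside, world axes, zero at the start; "wrist_torque": the same for the moment, N m; "width": finger opening in m; "gripper_force": force on a finger pad.
Only numpy, scipy, OpenCV 4.12 (cv2) and the standard library are available. Lean on these libraries where they do the work, as an engineer would, in place of code of your own. Each camera call takes 0.05 s, during which the arm holds its last target. There are 200 camera calls.

## Working session

There is one attempt and no reset: what is moved stays moved. The work goes in short steps, Python scripts to look and compute and a tool call to move; the robot and the scene stay as the last step left them, time stands still between calls to the robot, and variables do not carry over. Pictures are saved under pics/ and viewed, at most 10 in all, crops included, and the job is handed in when it is done.

Besides the shell and the picture viewer there is one more tool, called after ">>>" as name(argument=value, ...), one argument or row to a line, values as JSON. play_rows: Moves the arm, as the interface text tells. Its arguments: {"type":"object","properties":{"deltas":{"type":"array","items":{"type":"object","properties":{"rotation":{"type":"array","items":{"type":"number"}},"travel":{"type":"array","items":{"type":"number"}},"hand":{"type":"number"}}}},"grip_force":{"type":"number"}},"required":["deltas"]}

```bash
mkdir -p pics; python3 - <<'E'
from plant import *
import cv2
for c in("scene","top"):
    cv2.imwrite(f"pics/{c}0.png",get_image(c))
    m=camera_model(c); print(c,m)
    for t in("chest","panel","drawer_front"):
        print(t,[(round(d["p"],2),round(d["position"][1]*640,1),round(d["position"][0]*480,1)) for d in tip_of(c,t)])
s=read_state();print(s,hold_point_z)
E
```

```text
scene {'fx': 539.5772929599923, 'fy': 539.5772929599923, 'cx': 313.26972905740337, 'cy': 235.33354516244825, 'extrinsics': array([[ 0.90873819, -0.41714528,  0.01359069, -0.43364841],
       [ 0.30467912,  0.68528525,  0.66147922, -0.2252657 ],
       [-0.28524643, -0.59697063,  0.74984034, -1.04851922],
       [ 0.        ,  0.        ,  0.        ,  1.        ]])}
chest [(0.92, 305.7, 218.9), (0.78, 299.7, 369.8)]
panel [(0.81, 304.1, 349.3)]
drawer_front [(0.65, 275.3, 221.7), (0.44, 265.7, 370.6), (0.38, 306.0, 219.2)]
top {'fx': 610.5856347083878, 'fy': 610.5856347083878, 'cx': 313.2440084497002, 'cy': 233.58774134210987, 'extrinsics': array([[-5.67544942e-05, -9.99924703e-01,  1.22713083e-02,
         4.31015764e-02],
       [ 9.96547006e-01,  9.62338368e-04,  8.30249230e-02,
        -4.94971702e-01],
       [-8.30304807e-02,  1.22336476e-02,  9.96471915e-01,
        -1.20183781e+00],
       [ 0.00000000e+00,  0.00000000e+00,  0.00000000e+00,
         1.00000000e+00]])}
chest [(0.89, 259.3, 215.7), (0.4, 177.0, 196.3)]
panel [(0.95, 447.2, 301.9), (0.7, 253.0, 213.5)]
drawer_front [(0.56, 261.8, 253.1)]
{'time': 0.4, 'joint_positions': array([ 1.13963685e+00,  1.30464913e-01,  1.48832592e+00,  7.24590370e-06,
        1.52298728e+00, -8.53715210e-02]), 'dq': array([-4.01747010e-05, -2.34227230e-03, -2.28093489e-03,  1.48451477e-04,
        2.14580892e-04, -1.54285180e-03]), 'joint_efforts': array([-6.46775534e-04, -5.68507147e+01, -5.00106347e+01, -2.20762672e-04,
        5.17959270e-03,  2.88698584e-05]), 'ee_pos': array([0.20330097, 0.56445098, 0.23118418]), 'tool_rot': array([-3.14140849e+00, -2.30248034e-05,  2.79580435e+00]), 'ft_force': array([0.04555457, 1.06777261, 0.27793121]), 'wrist_torque': array([-0.03663726,  0.00706261, -0.01873366]), 'gripper_force': 0.0, 'width': 0.0852586900533849} 0.0187
```

View pics/scene0.png

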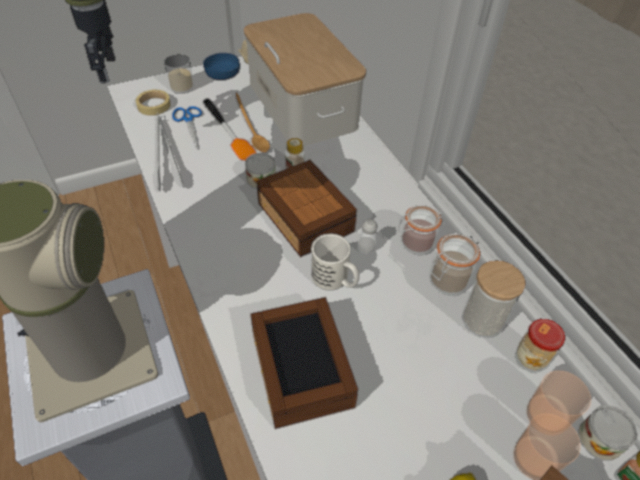

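View pics/top0.png

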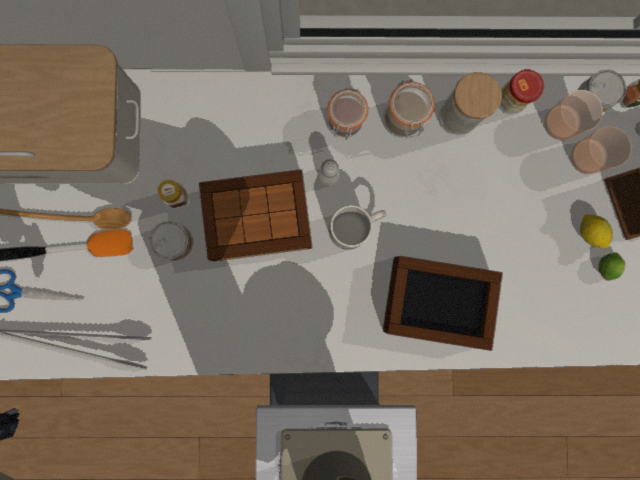

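Candidates in the top image are A, the tiled chest at (256,215), B, the black-topped box at (445,303), and C, something brown cut off at (628,203). A fits: it has six tiles, a mug and salt shaker on its right, a tin and spice jar on its left, and it is farther from the base than B. I'll enlarge A and C to confirm.

```bash
python3 - <<'E'
import cv2,numpy as np
t=cv2.imread("pics/top0.png");s=cv2.imread("pics/scene0.png")
a=cv2.resize(t[150:280,140:400],(780,390),interpolation=cv2.INTER_CUBIC)
b=cv2.resize(t[140:260,540:640],(250,200));c=cv2.resize(s[400:480,440:640],(500,200))
cv2.imwrite("pics/crop.png",np.vstack([a,np.hstack([b,c,np.zeros((200,30,3),np.uint8)])]))
E
```

```text
(no output)
```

View pics/crop.png

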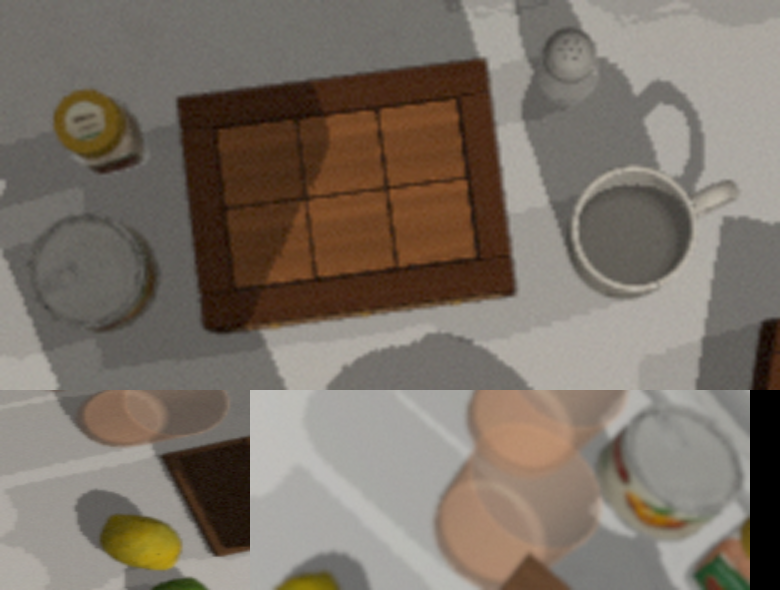

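The crop shows A has the six tiles and a pale drawer front toward the robot, while C is a thin-rimmed tray with no tiles. A is the one meant. Its panel corners in the crop are (217,128), (460,98), (477,262) and (233,288).

```bash
cat > h.py <<'E'
from plant import *
import numpy as np
def ray(c,u,v,z):
    m=camera_model(c);E=m["extrinsics"];R=E[:3,:3];o=-R.T@E[:3,3]
    d=R.T@np.array([(u-m["cx"])/m["fx"],-(v-m["cy"])/m["fy"],-1]);return o+d*(z-o[2])/d[2]
E
python3 - <<'E'
from h import *
px=np.array([(217,128),(460,98),(477,262),(233,288)])/3+[140,150]
W=np.array([ray("top",u,v,.078)[:2] for u,v in px]); L=np.array([(.051,.077),(.051,-.077),(-.051,-.077),(-.051,.077)])
c=W.mean(0);H=L.T@(W-c);th=np.arctan2(H[0,1]-H[1,0],H[0,0]+H[1,1])
R=np.array([[np.cos(th),-np.sin(th)],[np.sin(th),np.cos(th)]])
print(c,th,W-c-L@R.T)
for x in(.026,-.026):
  for y in(.052,0,-.052):print(x,y,(c+R@[x,y]).round(4))
for n in("mug","salt","tin","spice"):
  d=tip_of("top",n); print(n,[(round(e["p"],2),ray("top",e["position"][1]*640,e["position"][0]*480,0)[:2].round(3)) for e in d[:2]])
for n in("panel","chest"):
  d=tip_of("scene",n);z=.078*(n=="panel")
  print(n,[(round(e["p"],2),ray("scene",e["position"][1]*640,e["position"][0]*480,z)[:2].round(3)) for e in d[:3]])
E
```

```text
[0.52649663 0.15405251] 0.1142229137573276 [[ 0.0001491   0.00078372]
 [ 0.002244   -0.00111933]
 [-0.00164653 -0.00056591]
 [-0.00074657  0.00090153]]
0.026 0.052 [0.5464 0.2087]
0.026 0 [0.5523 0.157 ]
0.026 -0.052 [0.5583 0.1054]
-0.026 0.052 [0.4947 0.2028]
-0.026 0 [0.5007 0.1511]
-0.026 -0.052 [0.5066 0.0994]
mug [(0.82, array([ 0.511, -0.04 ]))]
salt [(0.97, array([0.621, 0.008])), (0.23, array([0.574, 0.313]))]
tin [(0.59, array([0.473, 0.322]))]
spice [(0.76, array([0.57 , 0.313]))]
panel [(0.81, array([ 0.363, -0.207]))]
chest [(0.92, array([0.527, 0.152])), (0.78, array([ 0.355, -0.203]))]
```

>>> play_rows(
  deltas=[
    {"travel":[0.25,-0.25,0],"rotation":[0,0,0.1],"hand":1},
    {"travel":[0.5,-0.5,0],"rotation":[0,0,0.2],"hand":1},
    {"travel":[0.75,-0.75,0],"rotation":[0,0,0.3],"hand":1},
    {"travel":[1,-1,0],"rotation":[0,0,0.4],"hand":1},
  ],
  grip_force=20,
)

```text
time: 1.1
ee_pos: [0.3041, 0.4635, 0.2314]
tool_rot: [3.141, 0.0, 2.998]
ft_force: [-0.3, -0.3, -0.6]
width: 0.028
gripper_force: 0.0
```

>>> play_rows(
  deltas=[
    {"travel":[0.25,-0.25,0],"rotation":[0,0,0.1],"hand":1},
    {"travel":[0.5,-0.5,0],"rotation":[0,0,0.2],"hand":1},
    {"travel":[0.75,-0.75,0],"rotation":[0,0,0.3],"hand":1},
    {"travel":[1,-1,0],"rotation":[0,0,0.4],"hand":1},
  ],
)

```text
time: 1.5
ee_pos: [0.4043, 0.3634, 0.2315]
tool_rot: [3.141, 0.0, -3.085]
ft_force: [-0.3, 0.0, -2.0]
width: -0.0002
gripper_force: 0.0
```

>>> play_rows(
  deltas=[
    {"travel":[0.25,-0.25,0],"rotation":[0,0,0.03],"hand":1},
    {"travel":[0.5,-0.5,0],"rotation":[0,0,0.06],"hand":1},
    {"travel":[0.75,-0.75,0],"rotation":[0,0,0.09],"hand":1},
    {"travel":[1,-1,0],"rotation":[0,0,0.12],"hand":1},
  ],
)

```text
time: 1.9
ee_pos: [0.5043, 0.2633, 0.2315]
tool_rot: [3.141, 0.0, -3.027]
ft_force: [0.2, 0.5, 0.1]
width: -0.0001
gripper_force: 0.0
```

>>> play_rows(
  deltas=[
    {"travel":[0.22,-0.28,0],"rotation":[0,0,0],"hand":1},
    {"travel":[0.43,-0.56,0],"rotation":[0,0,0],"hand":1},
    {"travel":[0.43,-0.56,-0.4],"rotation":[0,0,0],"hand":1},
    {"travel":[0.43,-0.56,-0.8],"rotation":[0,0,0],"hand":1},
    {"travel":[0.43,-0.56,-0.8],"rotation":[0,0,0],"hand":1},
  ],
)

```text
time: 2.4
ee_pos: [0.5423, 0.2068, 0.1446]
tool_rot: [-3.14, -0.011, -3.028]
ft_force: [-0.0, -0.3, -1.1]
width: 0.0002
gripper_force: 0.0
```

>>> play_rows(
  deltas=[
    {"travel":[0,0,-0.2],"rotation":[0,0,0],"hand":1},
    {"travel":[0,0,-0.4],"rotation":[0,0,0],"hand":1},
    {"travel":[0,0,-0.5],"rotation":[0,0,0],"hand":1},
    {"travel":[0,0,-0.5],"rotation":[0,0,0],"hand":1},
  ],
)

```text
time: 2.8
ee_pos: [0.5457, 0.2086, 0.101]
tool_rot: [-3.141, -0.002, -3.027]
ft_force: [0.7, -0.3, 0.5]
width: 0.0
gripper_force: 0.0
```

```bash
python3 - <<'E'
from h import *
import cv2
for c in("top","scene"):
    i=get_image(c); 
    cv2.imwrite(f"pics/{c}1.png",cv2.resize(i[130:290,140:400],(780,480),interpolation=cv2.INTER_CUBIC))
s=read_state();print(s["ee_pos"],s["tool_rot"],s["ft_force"])
E
```

```text
[0.5470204  0.20886953 0.1028274 ] [ 3.14136505e+00  1.41466829e-03 -3.02706020e+00] [0.41597427 0.53995986 0.17091619]
```

View pics/scene1.png

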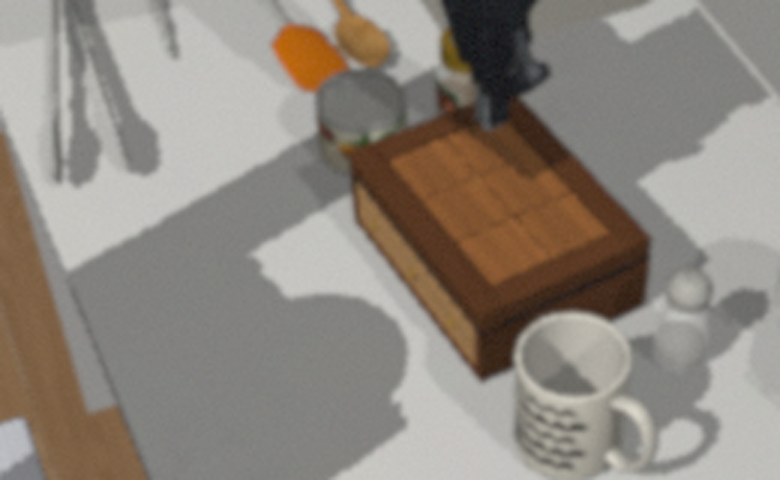

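The scene crop shows the shut fingertips at crop (490,125), just above the back-left tile. That agrees with the computed position, so I'll probe there.

>>> play_rows(
  deltas=[
    {"travel":[0,0,-0.1],"rotation":[0,0,0],"hand":1},
    {"travel":[0,0,-0.18],"rotation":[0,0,0],"hand":1},
    {"travel":[0,0,-0.22],"rotation":[0,0,0],"hand":1},
    {"travel":[0,0,-0.24],"rotation":[0,0,0],"hand":1},
    {"travel":[0,0,-0.24],"rotation":[0,0,0],"hand":1},
  ],
)

```text
time: 3.4
ee_pos: [0.546, 0.2084, 0.0781]
tool_rot: [-3.141, -0.001, -3.027]
ft_force: [-5.3, -1.7, 10.1]
width: -0.0001
gripper_force: 4.8
```

>>> play_rows(
  deltas=[
    {"travel":[0,0,-0.01],"rotation":[0,0,0],"hand":1},
    {"travel":[0,0,-0.01],"rotation":[0,0,0],"hand":1},
    {"travel":[0,0,-0.01],"rotation":[0,0,0],"hand":1},
  ],
)

```text
time: 3.7
ee_pos: [0.546, 0.2084, 0.078]
tool_rot: [-3.141, -0.001, -3.027]
ft_force: [-9.9, -4.0, 16.7]
width: 0.0002
gripper_force: 8.6
```

This tile is rigid: 17 N with no sinking. Next is the middle tile of the back row.

>>> play_rows(
  deltas=[
    {"travel":[0,0,0.15],"rotation":[0,0,0],"hand":1},
    {"travel":[0.02,-0.2,0.2],"rotation":[0,0,0],"hand":1},
    {"travel":[0.06,-0.52,0.2],"rotation":[0,0,0],"hand":1},
    {"travel":[0.06,-0.52,0.2],"rotation":[0,0,0],"hand":1},
  ],
)

```text
time: 4.1
ee_pos: [0.5533, 0.1537, 0.0971]
tool_rot: [-3.14, 0.001, -3.029]
ft_force: [-0.3, 0.2, 0.1]
width: 0.0003
gripper_force: 0.0
```

>>> play_rows(
  deltas=[
    {"travel":[0,0,-0.1],"rotation":[0,0,0],"hand":1},
    {"travel":[0,0,-0.16],"rotation":[0,0,0],"hand":1},
    {"travel":[0,0,-0.19],"rotation":[0,0,0],"hand":1},
    {"travel":[0,0,-0.2],"rotation":[0,0,0],"hand":1},
    {"travel":[0,0,-0.2],"rotation":[0,0,0],"hand":1},
  ],
)

```text
time: 4.6
ee_pos: [0.5518, 0.1571, 0.078]
tool_rot: [-3.141, -0.001, -3.026]
ft_force: [-12.4, -4.3, 23.1]
width: -0.0004
gripper_force: 11.4
```

Also rigid. Next is the right tile of the back row.

>>> play_rows(
  deltas=[
    {"travel":[0,0,0.15],"rotation":[0,0,0],"hand":1},
    {"travel":[0.02,-0.2,0.2],"rotation":[0,0,0],"hand":1},
    {"travel":[0.06,-0.51,0.2],"rotation":[0,0,0],"hand":1},
    {"travel":[0.06,-0.51,0.2],"rotation":[0,0,0],"hand":1},
  ],
)

```text
time: 5.0
ee_pos: [0.5588, 0.1036, 0.0963]
tool_rot: [-3.141, 0.0, -3.028]
ft_force: [-0.1, 0.1, -0.6]
width: -0.0001
gripper_force: 0.0
```

>>> play_rows(
  deltas=[
    {"travel":[0,0,-0.1],"rotation":[0,0,0],"hand":1},
    {"travel":[0,0,-0.16],"rotation":[0,0,0],"hand":1},
    {"travel":[0,0,-0.19],"rotation":[0,0,0],"hand":1},
    {"travel":[0,0,-0.2],"rotation":[0,0,0],"hand":1},
    {"travel":[0,0,-0.2],"rotation":[0,0,0],"hand":1},
  ],
)

```text
time: 5.5
ee_pos: [0.5576, 0.1064, 0.078]
tool_rot: [-3.141, -0.002, -3.026]
ft_force: [-14.0, -3.3, 24.1]
width: 0.0
gripper_force: 12.3
```

Rigid again. Next is the right tile of the front row, a shift of (-0.0517, -0.006).

>>> play_rows(
  deltas=[
    {"travel":[0,0,0.15],"rotation":[0,0,0],"hand":1},
    {"travel":[-0.2,-0.02,0.2],"rotation":[0,0,0],"hand":1},
    {"travel":[-0.52,-0.06,0.2],"rotation":[0,0,0],"hand":1},
    {"travel":[-0.52,-0.06,0.2],"rotation":[0,0,0],"hand":1},
  ],
)

```text
time: 5.9
ee_pos: [0.502, 0.1001, 0.0943]
tool_rot: [3.141, -0.005, -3.026]
ft_force: [0.5, 0.7, -0.4]
width: 0.0003
gripper_force: 0.0
```

>>> play_rows(
  deltas=[
    {"travel":[0,0,-0.1],"rotation":[0,0,0],"hand":1},
    {"travel":[0,0,-0.16],"rotation":[0,0,0],"hand":1},
    {"travel":[0,0,-0.19],"rotation":[0,0,0],"hand":1},
    {"travel":[0,0,-0.2],"rotation":[0,0,0],"hand":1},
    {"travel":[0,0,-0.2],"rotation":[0,0,0],"hand":1},
  ],
)

```text
time: 6.4
ee_pos: [0.5066, 0.0995, 0.076]
tool_rot: [-3.142, -0.0, -3.027]
ft_force: [0.6, 0.2, 0.4]
width: 0.0004
gripper_force: 0.0
```

This tile gives: z is 0.076 with low force. Pressing it fully in.

>>> play_rows(
  deltas=[
    {"travel":[0,0,-0.02],"rotation":[0,0,0],"hand":1},
    {"travel":[0,0,-0.04],"rotation":[0,0,0],"hand":1},
    {"travel":[0,0,-0.055],"rotation":[0,0,0],"hand":1},
    {"travel":[0,0,-0.06],"rotation":[0,0,0],"hand":1},
    {"travel":[0,0,-0.06],"rotation":[0,0,0],"hand":1},
  ],
)

```text
time: 6.9
ee_pos: [0.5069, 0.0995, 0.0719]
tool_rot: [-3.141, 0.001, -3.027]
ft_force: [-6.0, -1.0, 16.1]
width: -0.0002
gripper_force: 7.8
```

It is at the stop: 6 mm in, 16 N. I'll hold briefly, lift straight up and check.

>>> play_rows(
  deltas=[
    {"travel":[0,0,0],"rotation":[0,0,0],"hand":1},
    {"travel":[0,0,0],"rotation":[0,0,0],"hand":1},
    {"travel":[0,0,0.3],"rotation":[0,0,0],"hand":1},
    {"travel":[0,0,0.6],"rotation":[0,0,0],"hand":1},
    {"travel":[0,0,1],"rotation":[0,0,0],"hand":1},
  ],
)

```text
time: 7.4
ee_pos: [0.5048, 0.0993, 0.1693]
tool_rot: [3.142, -0.004, -3.028]
ft_force: [-0.5, -0.5, 0.5]
width: 0.0003
gripper_force: 0.0
```

>>> play_rows(
  deltas=[
    {"travel":[0,0,0.2],"rotation":[0,0,0],"hand":1},
    {"travel":[0,0,0.4],"rotation":[0,0,0],"hand":1},
    {"travel":[0,0,0.4],"rotation":[0,0,0],"hand":1},
    {"travel":[0,0,0.4],"rotation":[0,0,0],"hand":1},
  ],
)

```text
time: 7.8
ee_pos: [0.5064, 0.0995, 0.2099]
tool_rot: [-3.142, 0.0, -3.027]
ft_force: [0.0, -0.1, -0.3]
width: -0.0002
gripper_force: 0.0
```

```bash
python3 - <<'E'
from h import *
import cv2
i=get_image("scene"); cv2.imwrite("pics/scene2.png",cv2.resize(i[130:310,200:440],(720,540),interpolation=cv2.INTER_CUBIC))
s=read_state();print(s["time"],s["ee_pos"],s["ft_force"])
E
```

```text
7.85 [0.50580934 0.09939821 0.20897222] [-0.58506505  0.11734057 -0.64147035]
```

View pics/scene2.png

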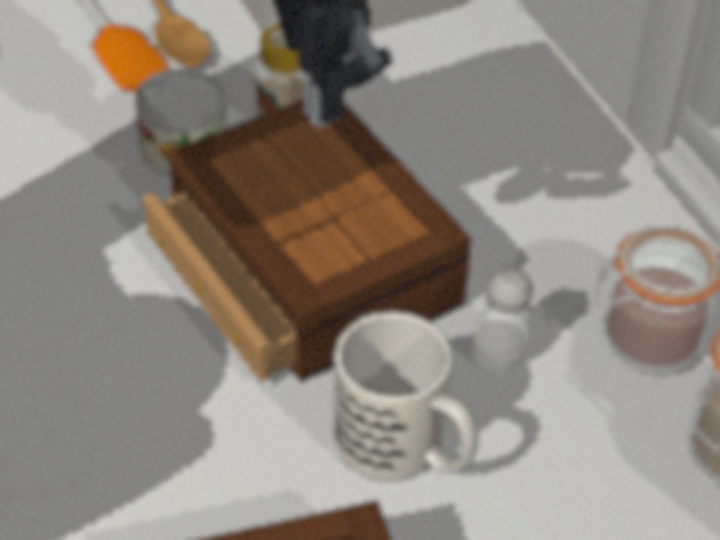

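The drawer stands open at crop (220,290), and the mug, salt shaker, tin and spice jar haven't moved. The gripper is clear of everything.

```bash
python3 -c "
from plant import *
print(hand_in())"
```

```text
the job is handed in; nothing more can be done
None
```

The catch was under the front-right tile; I pressed it fully in, the drawer sprang open, the bystanders look unmoved in the last picture, and the job is handed in (no verdict was returned).

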